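# Snap the end cover home on a flange bearing

### The arm

A 6-joint arm with a two-finger parallel gripper is mounted at the origin on a cart in front of the work surface, level with it; the furniture and walls round the work are solid. World frame = base frame: x ahead of the robot, y to its left, z up, the work surface at z = 0. Lengths are in m, angles in rad, forces in N, time in s.
With the tool pointing down it reaches from about 0.275 to 0.825 m from the base axis. Payload 4.9 kg.
Tool frame: the origin (TCP) lies midway between the tips of the shut fingers; the grasp point (between the pads) lies 19 mm behind it (bot.grip_depth is the distance from the TCP to the grasp point, in m); z points along the fingers, y is the line along which they close (so a half turn about z gives the same grasp; the last joint's range is limited). The gripper opens to 85 mm and grips with 20 to 120 N. Pads are 22 mm wide; open, the fingers measure 114 mm over their backs; the gripper's body (76 mm by 85 mm) begins 54 mm behind the grasp point. The pads swing forward as they close: fully open they stand 13 mm farther back than shut.
Start: joints at [-1.269, 0.326, -0.193, 1.052, 0, 1.437], TCP at [0.232, -0.499, 0.231] pointing down, gripper open.
Joint ranges: [-2.65, 2.65], [-0.97, 1.79], [-1.3, 1.35], [-1.93, 2.1], [-1.47, 1.37], [-3.14, 3.14]. Speed limits (rad/s): [2.57, 2.57, 3.14, 3.14, 3.14, 3.14].

### API

Orientations are given as a unit quaternion [w, x, y, z].
In Python, from cell import bot gives the robot as it stands. Calls block until the motion is done:
- bot.move_pose(position, orientation): joint-space move of the TCP to a pose.
- bot.move_linear(position, speed=0.15, rotation=None, until_force=None): straight line of the TCP; rotation=None keeps the orientation; speed is the mean speed in m/s. With until_force (N) it stops when the force on the tool has changed by that much, and returns True; else False.
- bot.goto_joints(angles): joint-space move.
- bot.set_gripper(opening, grasp_force=None): opening from 0.0 (shut) to 1.0 (fully open); grasp_force is the grip in N (None keeps the last); returns when the fingers have stopped.
- bot.wait(seconds).
- bot.solve_ik(position, orientation): joint angles nearest the present ones, or None.
- bot.camera(name): name is "scene" or "top" or "wrist"; returns the picture (400x640x3 uint8, red, green, blue); there is no depth.
- bot.calibration(name): a dict with "mtx" (3x3 intrinsics, pixels), "extrinsics" (4x4, takes a point from world to camera coordinates); the wrist camera has in their place "hand_eye" (4x4, takes a point from camera to tool coordinates, whose origin is the TCP and whose axes are the flange's). Camera axes: x right, y down, z forward; pixel columns grow to the right and rows downward; lengths in m; the calibration is good to about 2 mm. A picture is of the moment at which its call begins: read the wrist's pose just before it. calibration takes no time and is no camera call.
A pose or a line that the arm cannot do raises bot.PlanningError and nothing moves.
- bot.close_job(): hands the job in; it is judged then, once.
Trained networks look in the newest picture that a camera, given by its name, has taken for a name from the list of things; names that differ only in an ending like _2 or _b are one class to them, and where a whole thing is asked for, a point or a joint stands for the part that bears it (a point fixed in the world has none). Each returns a list of dicts, best first, with "confidence" (0 to 1); they miss things now and then, are a little off and sometimes report something else, mostly with a low value. They report only what shows in the picture. A call takes as long as a camera call.
- bot.search_frame(camera, thing): "bbox" ([left, top, width, height] in pixels, round what is visible of it).
Readings, each from a call of its own:
- bot.read_clock(): time.
- bot.read_joint_positions(): joint angles.
- bot.read_joint_vel(): joint speeds.
- bot.read_joint_efforts(): joint torques, N m.
- bot.read_position(): TCP position.
- bot.read_tool_rot(): TCP orientation.
- bot.read_ft_force(): force on the tool from outside, world axes, zero at the start.
- bot.read_moment(): the same for the moment, N m.
- bot.read_gripper_width(): opening from 0.0 (shut) to 1.0 (fully open).
- bot.read_finger_force(): force on a finger pad.
Only numpy, scipy, OpenCV 4.12 (cv2) and the standard library are available. Lean on these libraries where they do the work, as an engineer would, in place of code of your own. Each camera call takes 0.05 s, during which the arm holds its last target. There are 200 camera calls.

### The job

Fit the orange end cover to the grey flange bearing on the plywood packer: set it into the open housing, dome up and level on the four black snap hooks, and let go. Then put the seating driver (white cup, silver handle) over the dome and press the cover's rim down squarely and slowly, never with the fingers and no harder than it needs (forced, it cracks), until all four hooks click over it and it is fully home. Stand the driver upright on the bench again, clear of the bearing, and leave the spanner and the roll of tape where they lie.

Things in the scene. Friction and masses are not known exactly. Their poses are not given: they have to be found in the camera images.
- seat (a point): Fixed grey flange bearing on a 124 mm square plywood packer of varying thickness. The point: bearing axis at the seat face, z up. Bore 43 mm wide, 12 mm deep. Round the seat a rim 70 mm wide, its top 3 mm above the seat. On that rim 4 black sprung hooks, noses 25 mm from the axis, tops 9.5 mm above the seat, at 45, 135, 225, 315 deg from its x. Bolt heads end 14 mm below the seat.
- cover_rim (a point): Orange end cover, 60 g, free, starts on the bench dome up. The point: its axis at the underside of the snap rim, z up to the dome; 10 mm above the bench at the start. Below it a spigot 40 mm wide, 10 mm deep. Rim 54 mm wide, 3 mm thick. Unpressed it rests on the hooks with this point about 4 mm above the seat; clicked home it lies on the seat. Up to about 1.5 mm of play in the bore.
- cover_dome (a point): Middle of the cover's dome, 12 mm above cover_rim: where to grasp the cover from above. The dome is a round drum 34 mm wide, straight from 3 to 19.5 mm above cover_rim, then a 1.5 mm bevel; its flat top is 21 mm above cover_rim. Hold it some 6 mm above the rim so that the fingers clear the hooks.
- driver_grip (a point): Seating driver, free, starts upright on the bench, 0.18 to 0.29 kg. The point: middle of its round silver handle, 28 mm wide, on the axis, z up. The handle runs from 34 to 98 mm above the foot, above a white cup 46 mm wide; grasp it from above.
- driver_foot (a point): Centre of the driver's foot, the open end of its white cup, 66 mm below driver_grip, on the bench at the start. The mouth is 36 mm wide, recess 22 mm deep: it goes over the dome with 1 mm of play all round, and the foot (36 to 46 mm wide) then bears on the rim only. Pressed down the force climbs to about 12 to 20 N, falls at the click, then climbs steeply when the rim is home. Over 26 N cracks it.
- cover: The whole cover. Origin on the axis at the underside of its spigot, 10 mm below cover_rim, z up.
- driver: The whole driver. Origin at the centre of its foot, z up along the handle.
- spanner: Loose adjustable spanner, 191 mm long, lying on the bench near the vice; origin under its middle. A bystander: leave it alone.
- tape_roll: Loose roll of yellow tape, 56 mm wide, 22 mm high, lying on the bench; origin under its middle. A bystander: leave it alone.

How it is judged:
By the outcome, as a careful person would: the job done as asked, in the order asked, and still so for the second after the job is handed in, with the robot touching nothing.
It also fails if it takes over 58 s, if anything falls off the work surface, if the arm or the gripper's body presses on something with over 40 N, if the wrist force passes 120 N, or if a joint passes its speed limit or range.

## Working session

There is one attempt and no reset: what is moved stays moved. The work goes in short steps, each a Python script; the robot and the scene stay as the last script left them, time stands still between calls to the robot, and variables do not carry over. Pictures are saved under pics/ and viewed, at most 10 in all, crops included, and the job is handed in when it is done.

```bash
mkdir -p pics; ls
python3 - <<'E'
from cell import bot
import cv2, numpy as np
ims=[]
for c in ("top","scene"):
    im=bot.camera(c); cv2.imwrite(f"pics/{c}0.png",im[...,::-1])
    k=bot.calibration(c); print(c,k["mtx"].tolist(),np.round(k["extrinsics"],4).tolist())
    for t in ["seat","cover","cover_dome","cover_rim","driver","driver_foot","driver_grip","spanner","tape_roll"]:
        print(t,[(np.round(d["bbox"],1).tolist(),round(d["confidence"],2)) for d in bot.search_frame(c,t)[:2]])
print(bot.calibration("wrist"),bot.read_clock(),bot.read_tool_rot(),bot.read_position())
E
```

```text
pics
top [[453.11755036201606, 0.0, 325.2060818570918], [0.0, 453.11755036201606, 197.37155124853098], [0.0, 0.0, 1.0]] [[-0.0116, -0.9999, -0.0063, 0.2101], [-0.9986, 0.012, -0.0517, 0.524], [0.0518, 0.0057, -0.9986, 1.1582], [0.0, 0.0, 0.0, 1.0]]
seat [([246.5, 190.3, 52.9, 50.6], 0.82)]
cover [([413.5, 199.7, 17.7, 20.5], 0.76)]
cover_dome [([414.0, 200.3, 20.9, 20.1], 0.89)]
cover_rim [([412.9, 200.4, 19.7, 17.8], 0.87)]
driver [([365.4, 223.2, 15.5, 14.5], 0.76)]
driver_foot [([361.6, 221.2, 17.9, 17.2], 0.65)]
driver_grip [([363.0, 224.1, 14.8, 18.8], 0.49)]
spanner [([154.0, 207.7, 75.8, 18.7], 0.8), ([416.0, 199.7, 18.3, 18.6], 0.24)]
tape_roll []
scene [[372.10736783037805, 0.0, 318.96896524980906], [0.0, 372.10736783037805, 200.43197454271663], [0.0, 0.0, 1.0]] [[-0.9015, -0.4327, 0.0088, 0.5722], [-0.3019, 0.6142, -0.7292, 0.1209], [0.3101, -0.66, -0.6843, 1.0135], [0.0, 0.0, 0.0, 1.0]]
seat [([282.7, 246.7, 64.4, 57.9], 0.96), ([359.7, 186.7, 19.2, 32.8], 0.3)]
cover [([357.1, 175.9, 20.9, 9.3], 0.62)]
cover_dome [([359.1, 173.4, 15.9, 14.0], 0.54)]
cover_rim [([357.5, 17
[... 183 characters left out ...]
, 308.1, 51.8, 71.1], 0.81)]
tape_roll [([317.0, 150.0, 17.8, 17.2], 0.72)]
{'mtx': array([[297.24817681,   0.        , 322.84657257],
       [  0.        , 297.24817681, 202.85982978],
       [  0.        ,   0.        ,   1.        ]]), 'hand_eye': array([[ 4.92447913e-04, -9.61122132e-01, -2.76123171e-01,
         7.04952157e-02],
       [ 9.99999084e-01,  8.21454357e-04, -1.07586227e-03,
        -1.97613155e-04],
       [ 1.26085762e-03, -2.76122388e-01,  9.61121656e-01,
        -1.42299497e-01],
       [ 0.00000000e+00,  0.00000000e+00,  0.00000000e+00,
         1.00000000e+00]])} 1.0 [ 3.00423821e-05  9.76353699e-01  2.16179217e-01 -1.10762531e-05] [ 0.23218109 -0.49863286  0.23130432]
```

Run:
```python
import cv2,numpy as np
a=cv2.imread("pics/top0.png")[130:290,130:450];b=cv2.imread("pics/scene0.png")[130:390,220:420]
a=cv2.resize(a,(800,400),interpolation=2);cv2.imwrite("pics/a.png",a)
b=cv2.resize(b,(460,598),interpolation=2);cv2.imwrite("pics/b.png",b)
```

```text
(no output)
```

View pics/a.png

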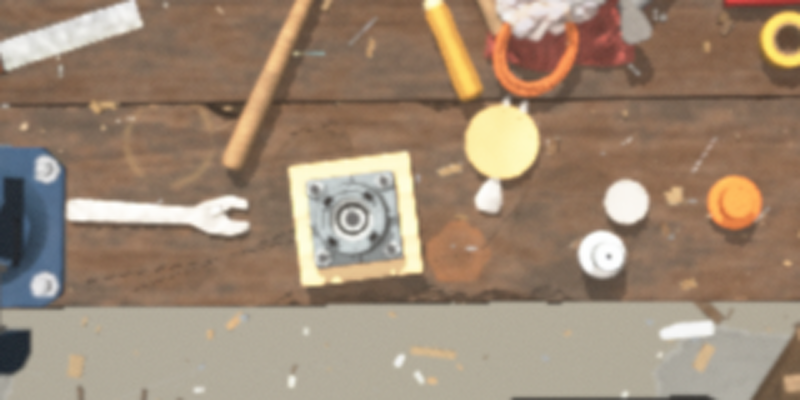

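View pics/b.png

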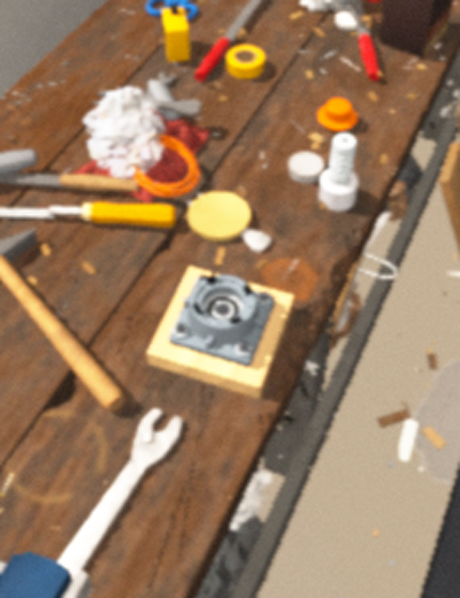

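The top crop shows the bearing at about full-frame px (271,217), the driver at (371,231) and the cover at (425,210). The hook orientation is roughly along the housing diagonals. A white disc sits beside the driver. I'll triangulate coarsely, then look with the wrist camera.

```bash
cat > h.py <<'E'
from cell import bot
import cv2, numpy as np
from scipy.spatial.transform import Rotation as R
def rot():  # tool->world
    q=bot.read_tool_rot(); return R.from_quat([q[1],q[2],q[3],q[0]]).as_matrix()
def cam(name):  # K, world->cam
    k=bot.calibration(name)
    if name!="wrist": return k["mtx"],np.array(k["extrinsics"])
    T=np.eye(4);T[:3,:3]=rot();T[:3,3]=bot.read_position()
    return k["mtx"],np.linalg.inv(T@k["hand_eye"])
def onz(K,E,uv,z):  # pixel -> world at height z
    d=E[:3,:3].T@np.linalg.solve(K,[uv[0],uv[1],1]); o=-E[:3,:3].T@E[:3,3]
    return o+d*(z-o[2])/d[2]
def proj(K,E,p):
    c=E[:3,:3]@np.asarray(p)+E[:3,3]; u=K@c; return u[:2]/u[2]
def down(yaw):  # quat tool pointing down, closing (y) axis turned by yaw: x_tool=(cos,sin,0)
    m=np.array([[np.cos(yaw),np.sin(yaw),0],[np.sin(yaw),-np.cos(yaw),0],[0,0,-1]])
    q=R.from_matrix(m).as_quat(); return [q[3],q[0],q[1],q[2]]
E
python3 - <<'E'
from h import *
Kt,Et=cam("top");Ks,Es=cam("scene")
for n,a,b in [("seat",(270.8,217.2),(220+222/2.3,130+309/2.3)),("cover top",(425.,209.4),(220+340/2.3,130+103/2.3)),("driver top",(371.5,232),(220+343/2.3,130+138/2.3))]:
    X=cv2.triangulatePoints(Kt@Et[:3],Ks@Es[:3],np.array(a,float),np.array(b,float));X=(X[:3]/X[3]).ravel()
    print(n,X.round(4),onz(Kt,Et,a,0.03).round(4))
m=rot();print(m.round(3))
for y in np.linspace(-3,3,7):
    print(y,bot.solve_ik([0.35,0.02,0.25],down(y)))
E
```

```text
seat [0.477  0.3417 0.0423] [0.4767 0.3431 0.03  ]
cover top [ 0.4904 -0.0499  0.0322] [ 0.492  -0.0499  0.03  ]
driver top [0.4382 0.0942 0.1028] [0.4362 0.0872 0.03  ]
[[ 0.907  0.422 -0.   ]
 [ 0.422 -0.907 -0.   ]
 [-0.     0.    -1.   ]]
-3.0 [-0.15443611 -0.06802264 -0.60580998  1.03300899  0.         -0.29602877]
-2.0 [-0.15443611 -0.06802264 -0.60580998  1.03300899  0.         -1.29602877]
-1.0 [-0.15443611 -0.06802264 -0.60580998  1.03300899  0.         -2.29602877]
0.0 [-0.15443611 -0.06802264 -0.60580998  1.03300899  0.          2.98715654]
1.0 [-0.15443611 -0.06802264 -0.60580998  1.03300899  0.          1.98715654]
2.0 [-0.15443611 -0.06802264 -0.60580998  1.03300899  0.          0.98715654]
3.0 [-0.15443611 -0.06802264 -0.60580998  1.03300899  0.         -0.01284346]
```

Run:
```python
from h import *
import pickle
Y=np.radians(187.5)
D={}
for n,p in [("cover",(0.490,-0.050,0.13)),("driver",(0.437,0.092,0.20)),("seat",(0.477,0.342,0.15)),("seat2",(0.437,0.302,0.15))]:
    if n=="seat2": bot.move_linear(p,speed=0.12)
    else: bot.move_pose(p,down(Y))
    bot.wait(0.15)
    K,E=cam("wrist"); im=bot.camera("wrist"); D[n]=(im,K,E)
    cv2.imwrite(f"pics/w_{n}.png",im[...,::-1])
    t=n.rstrip("2"); print(n,bot.read_position().round(4),bot.read_joint_positions()[5],bot.search_frame("wrist",t)[:1], proj(K,E,np.array(p)-[0,0,.1]).round(1),bot.read_clock())
pickle.dump(D,open("d.pkl","wb"))
m=np.vstack([np.hstack([D[a][0][60:340,120:520] for a in ab]) for ab in (("cover","driver"),("seat","seat2"))])
cv2.imwrite("pics/m.png",m[...,::-1])
```

```text
cover [ 0.4901 -0.0506  0.1301] -0.3825073264194562 [{'bbox': [293.3, 166.6, 63.6, 59.1], 'confidence': 0.82}] [323.  202.9] 3.1583
driver [0.4372 0.0908 0.1992] -0.08926453250169852 [{'bbox': [299.8, 160.2, 43.3, 54.8], 'confidence': 0.59}] [323.5 203.3] 4.1167
seat [0.4777 0.3407 0.1507] 0.36522900720318213 [{'bbox': [257.6, 120.4, 136.7, 131.7], 'confidence': 0.81}] [323.9 202.3] 5.375
seat2 [0.4376 0.3024 0.15  ] 0.33483868942447165 [{'bbox': [294.5, 166.0, 133.5, 127.7], 'confidence': 0.7}] [321.6 202. ] 6.25
```

View pics/m.png

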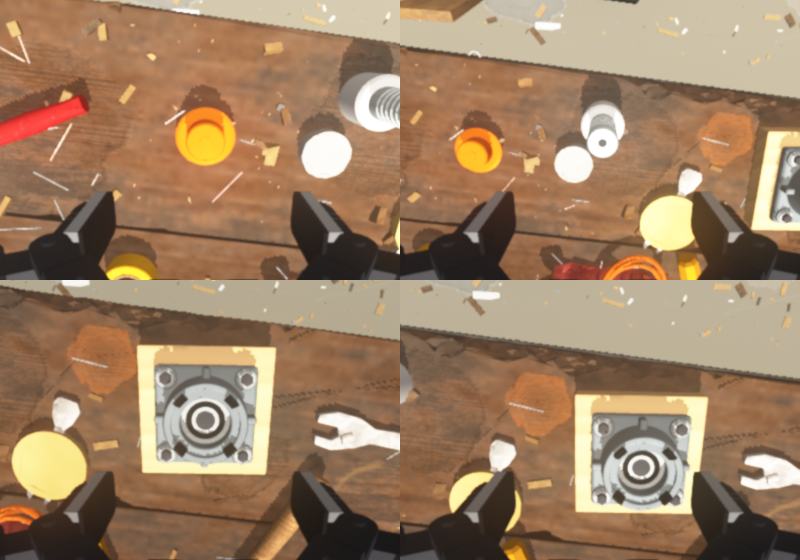

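The wrist views show the cover (crop px 205,137), the driver handle top (602,143), and the bearing with its four dark hooks on the image diagonals, so the yaw is right. Next I'll measure these with sub-pixel precision.

Run:
```python
from h import *
import pickle
D=pickle.load(open("d.pkl","rb"))
def up(im,c,r,s=6): 
    x,y=c; return cv2.resize(im[y-r:y+r,x-r:x+r],None,fx=s,fy=s,interpolation=2)
t=[]
for n,c,off in [("seat",(326,202),0),("seat2",(363,245),0)]:
    im=D[n][0]; g=im.max(2).astype(int)
    x,y=c; sub=(g[y-45:y+45,x-45:x+45]<60).astype(np.uint8)
    k,l,st,ce=cv2.connectedComponentsWithStats(sub)
    for i in range(1,k):
        if st[i,4]>8: print(n,st[i].tolist(),(ce[i]+[x-45,y-45]).round(1), onz(D[n][1],D[n][2],ce[i]+[x-45,y-45],0.045).round(4))
    t.append(up(im,c,45,6)[:, :400] if 0 else cv2.resize(im[y-45:y+45,x-45:x+45],(400,400),interpolation=2))
im=D["cover"][0];x,y=325,197;t2=[cv2.resize(im[y-45:y+45,x-45:x+45],(400,400),interpolation=2)]
hsv=cv2.cvtColor(im,cv2.COLOR_RGB2HSV);m=cv2.inRange(hsv,(3,170,110),(18,255,255));k,l,st,ce=cv2.connectedComponentsWithStats(m);i=1+np.argmax(st[1:,4]);cn=cv2.findContours((l==i).astype(np.uint8),0,1)[0];e=cv2.fitEllipse(cv2.convexHull(max(cn,key=cv2.contourArea)));print("cover",st[i],e,onz(D["cover"][1],D["cover"][2],e[0],.0125))
cv2.imwrite("pics/z.png",np.hstack(t)[...,::-1])
im=D["driver"][0];t2.append(cv2.resize(im[145:235,282:372],(400,400),interpolation=2))
cv2.imwrite("pics/z2.png",np.hstack(t2)[...,::-1])
```

```text
cover [295 167  57  53 866] ((321.6383056640625, 192.07723999023438), (48.299034118652344, 60.65142822265625), 50.09486770629883) [ 0.48508765 -0.05186152  0.0125    ]
```

View pics/z.png

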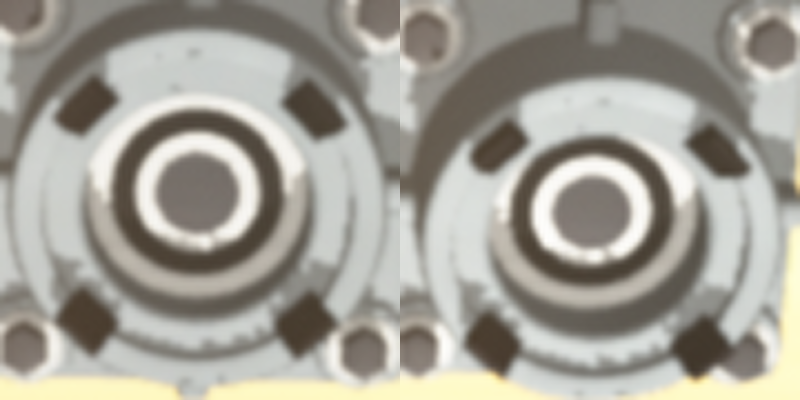

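View pics/z2.png

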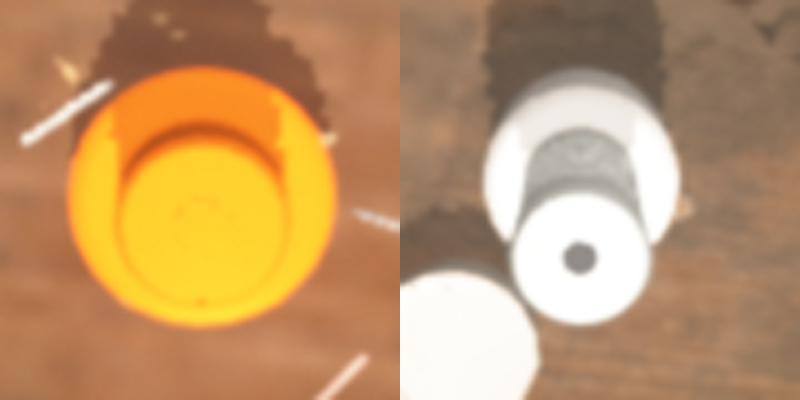

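The bearing rim, hooks, cover rim and dome, and driver top are all sharp at 4.44x zoom. I'll fit circles to points picked from them.

```bash
cat > fit.py <<'E'
from h import *
import pickle
from scipy.optimize import least_squares
D=pickle.load(open("d.pkl","rb"))
def refine(n,p0,r,z,w=3,ang=None):
    """edge points: strongest gradient along radial rays near the predicted circle"""
    im,K,E=D[n]; g=cv2.GaussianBlur(im,(0,0),.6).astype(np.float32); out=[]
    for a in np.radians(np.arange(0,360,6) if ang is None else ang):
        d=np.array([np.cos(a),np.sin(a),0]); s=np.arange(-w,w+.01,.2)*1e-3
        uv=np.array([proj(K,E,np.array([p0[0],p0[1],z])+d*(r+t)) for t in s],np.float32)
        v=cv2.remap(g,uv[:,:1],uv[:,1:],cv2.INTER_LINEAR)[:,0]
        dv=np.abs(v[4:]-v[:-4]).sum(1); i=dv.argmax()
        if dv[i]>40: out.append(uv[i+2])
    return np.array(out)
def fit(obs,p0,z=None):
    """obs: list (n,r,dz,pts); solve centre (x,y,z)"""
    def f(q):
        zz=q[2] if z is None else z; e=[]
        for n,r,dz,pts in obs:
            _,K,E=D[n]
            for u in pts:
                X=onz(K,E,u,zz+dz); e.append(1e3*(np.hypot(X[0]-q[0],X[1]-q[1])-r))
        return e
    s=least_squares(f,p0,loss="soft_l1",f_scale=.3); return s.x,np.median(np.abs(f(s.x)))
E
python3 - <<'E'
from fit import *
Z=400/90
P=lambda a,o:(np.array(a)+.5)/Z-.5+o
s=[("seat",.035,.003,P([(12,205),(388,205),(200,28)],(281,157))),("seat2",.035,.003,P([(22,235),(383,240),(205,77)],(318,200)))]
q,e=fit(s,[.477,.342,.037]);print("manual seat",q.round(4),e)
for k in range(4):
    o=[(n,.035,.003,refine(n,q,.035,q[2]+.003,2.5)) for n in("seat","seat2")]
    q,e=fit(o,q);print("seat",q.round(4),e)
for n in("seat","seat2"): print(n,fit([x for x in o if x[0]==n],q,q[2])[0][:2].round(4))
c=fit([("cover",.027,.013,P([(67,205),(338,205),(203,327)],(280,152)))],[.49,-.05,0],0);print("cover man",c)
c=c[0]
for k in range(4):
    c,e=fit([("cover",.027,.013,refine("cover",c,.027,.013,2.5))],c,0);print("cover",c.round(4),e)
print("dome",onz(*D["cover"][1:],P((202.5,222),(280,152)),.031).round(4))
print("driver",onz(*D["driver"][1:],P((180,259),(282,145)),.098).round(4))
d=fit([("driver",.023,.034,P([(83,180),(281,180),(232-100+50,68)],(282,145)))],[.437,.09,0],0);print("driver cup",d)
im,K,E=D["seat"];v=cv2.resize(im[152:252,272:372],(600,600),interpolation=2)
def dr(v,K,E,c,r,z,o,s,col):
    pts=np.array([(proj(K,E,[c[0]+r*np.cos(a),c[1]+r*np.sin(a),z])-o+.5)*s-.5 for a in np.linspace(0,6.3,80)]);cv2.polylines(v,[np.int32(pts)],True,col,1)
dr(v,K,E,q,.035,q[2]+.003,np.array([272,152]),6,(255,0,0));dr(v,K,E,q,.025,q[2]+.008,np.array([272,152]),6,(0,255,0));dr(v,K,E,q,.0215,q[2],np.array([272,152]),6,(0,0,255))
cv2.imwrite("pics/ov.png",v[...,::-1])
E
```

```text
manual seat [0.4773 0.3434 0.0554] 0.18405578617009324
seat [0.4776 0.3433 0.0556] 0.7206710688451717
seat [0.4776 0.3432 0.0562] 0.7907406892558866
seat [0.4778 0.3432 0.0554] 0.8745449756786122
seat [0.4778 0.3433 0.0553] 0.7906953304941851
seat [0.4776 0.3429]
seat2 [0.4781 0.3436]
cover man (array([ 0.48916435, -0.04810782,  0.        ]), np.float64(0.5537579701158022))
cover [ 0.4887 -0.0484  0.    ] 0.24616907263726173
cover [ 0.4887 -0.0483  0.    ] 0.20010221210037607
cover [ 0.4888 -0.0484  0.    ] 0.2690529459574622
cover [ 0.4887 -0.0484  0.    ] 0.29341288092442874
dome [ 0.4883 -0.0484  0.031 ]
driver [0.4373 0.0908 0.098 ]
driver cup (array([0.43249351, 0.09058159, 0.        ]), np.float64(0.833063781341993))
```

View pics/ov.png

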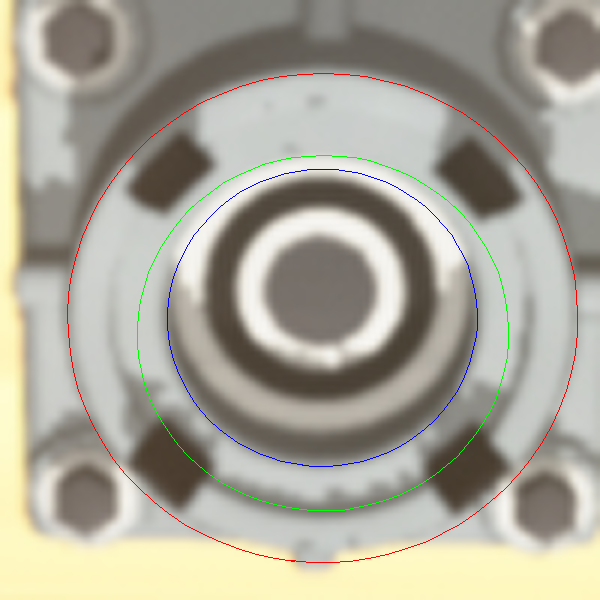

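Run:
```python
from h import *
import pickle
Y=np.radians(187.5)
bot.move_linear([.437,.302,.2],speed=.25)
bot.set_gripper(.65)
bot.move_pose([.4887,-.0484,.10],down(Y)); bot.move_linear([.4887,-.0484,.0155],speed=.08)
bot.set_gripper(0,grasp_force=30)
print(bot.read_gripper_width()*85,bot.read_finger_force(),bot.read_ft_force())
bot.move_linear([.4887,-.0484,.15],speed=.15); bot.wait(.2)
K,E=cam("wrist");im=bot.camera("wrist");p=bot.read_position()
D=pickle.load(open("d.pkl","rb"));D["held"]=(im,K,E);pickle.dump(D,open("d.pkl","wb"))
print(p,proj(K,E,p),bot.read_ft_force(),bot.read_clock(),bot.read_gripper_width()*85)
cv2.imwrite("pics/held.png",cv2.resize(im[200:400,180:460],(800,571),interpolation=2)[...,::-1])
```

```text
32.43167247635487 29.533566269092262 [-1.85623138 -0.01088977  6.91463405]
[ 0.48825025 -0.04828763  0.14929529] [321.72180315 256.21179907] [ 0.65022406  1.61868907 -0.133175  ] 11.2167 32.50893031375639
```

View pics/held.png

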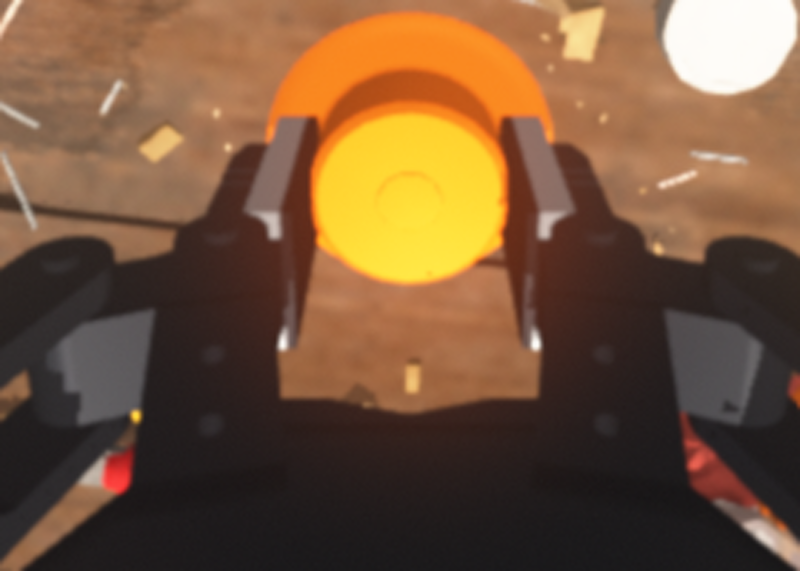

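Run:
```python
from fit import *
im,K,E=D["held"];z=.1493
p=np.array([.48825,-.04829]);Y=np.radians(187.5);M=np.array([[np.cos(Y),np.sin(Y)],[np.sin(Y),-np.cos(Y)]])
P=lambda a:(np.array(a)+.5)*.35-.5+np.array([180,200])
for h in(.0155,.0165): 
    X=onz(K,E,P((410,197.5)),z+h);print("dometop tool xy mm",(M.T@(X[:2]-p))*1e3, [1e3*np.linalg.norm(onz(K,E,P((u,197)),z+h)-X) for u in(315,505)])
q,_=fit([("held",.027,-.002,P([(271,110),(549,110),(410,12)]+[(320,38),(500,38)]))],[*p,z],z);print("rim",M.T@(q[:2]-p)*1e3,_)
```

```text
dometop tool xy mm [1.059327  0.7182827] [np.float64(15.731091505017), np.float64(15.73811832552207)]
dometop tool xy mm [1.60032179 0.71494298] [np.float64(15.606977142831287), np.float64(15.613948523486878)]
rim [1.17610459 0.76289532] 0.22952190323737368
```

Run:
```python
from h import *
import pickle
Y=np.radians(187.5);M=np.array([[np.cos(Y),np.sin(Y)],[np.sin(Y),-np.cos(Y)]])
t=np.array([.4777,.3432])-M@[.0003,.0005]; print(t)
bot.move_linear([.4887,-.0484,.2],speed=.25)
bot.move_pose([*t,.15],down(Y)); bot.move_linear([*t,.086],speed=.08); bot.wait(.3)
K,E=cam("wrist");im=bot.camera("wrist");p=bot.read_position()
D=pickle.load(open("d.pkl","rb"));D["over"]=(im,K,E);pickle.dump(D,open("d.pkl","wb"))
print(p,bot.read_joint_positions(),bot.read_ft_force(),bot.read_clock())
cv2.imwrite("pics/over.png",cv2.resize(im[150:350,180:460],(800,571),interpolation=2)[...,::-1])
```

```text
[0.4780627  0.34274344]
[0.47820658 0.34285949 0.08629909] [ 4.96616618e-01  5.25756149e-01 -2.81875271e-01  7.62628097e-01
 -4.32938992e-06  3.65644042e-01] [-0.75989094  0.11152858 -0.60776831] 14.3333
```

View pics/over.png

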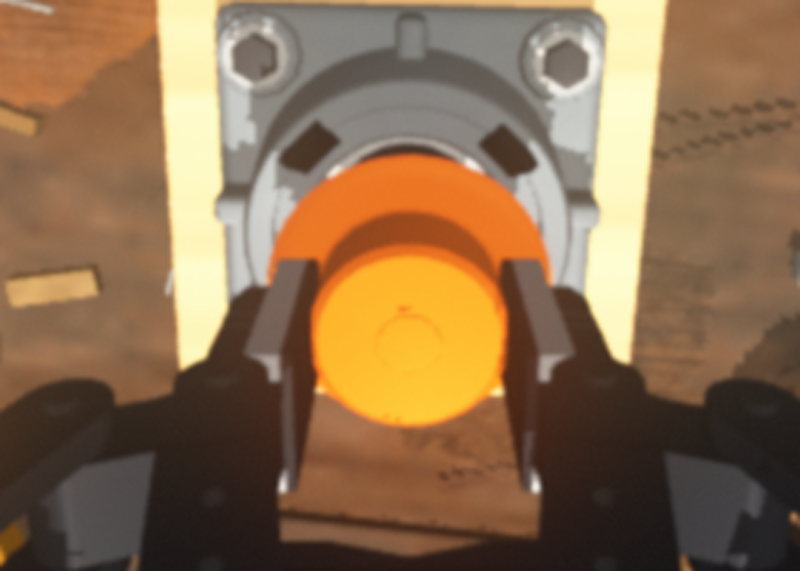

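Run:
```python
from fit import *
im,K,E=D["over"];p=np.array([.4782,.34286]);z=.0863;Y=np.radians(187.5);M=np.array([[np.cos(Y),np.sin(Y)],[np.sin(Y),-np.cos(Y)]])
T=lambda q:(M.T@(q[:2]-p)*1e3).round(2)
P=lambda a:(np.array(a)+.5)*.35-.5+np.array([180,150])
# seat rim, arc on the far side; try several seat heights
q0=np.array([.4777,.3432,.055])
for zs in(.053,.055,.057):
    q=q0.copy()
    ang=np.degrees(Y)+180+np.arange(-85,86,5)
    for k in range(4): q,e=fit([("over",.035,.003,refine("over",q,.035,zs+.003,2.,ang))],q,zs)
    qm,em=fit([("over",.035,.003,P([(245,232),(574,232),(410,76)]))],q,zs)
    # hook quads inner(nose) corners far pair, centre px
    print(zs,"auto",T(q),e,"manual",T(qm),em)
c,e=fit([("over",.027,-.002,P([(270,262),(551,262),(410,154),(318,181),(502,181)]))],[*p,z],z);print("cover rim",T(c),e)
c=np.array([*p,z])
for k in range(3): c,e=fit([("over",.027,-.002,refine("over",c,.027,z-.002,2.,np.degrees(Y)+180+np.arange(-75,76,5)))],c,z)
print("cover auto",T(c),e)
def hooks():
    for n,cs in(("over",[(308,146),(509,149)]),):
        for c in cs: print("hook",T(onz(K,E,P(c),.055+.008)))
hooks()
```

```text
0.053 auto [ 0.04 -0.06] 0.8409714775409333 manual [1.37 0.7 ] 0.7718881445819142
0.055 auto [1.48 0.38] 0.7589926589529269 manual [1.76 0.7 ] 0.3664592151671475
0.057 auto [ 3.26 -0.12] 0.833386917803814 manual [2.13 0.69] 0.03359970242617499
cover rim [1.06 0.77] 0.2795626697574237
cover auto [0.13 0.97] 0.5573501216177869
hook [ 23.33 -19.89]
hook [22.7  20.84]
```

Run:
```python
from h import *
Y=np.radians(187.5);M=np.array([[np.cos(Y),np.sin(Y)],[np.sin(Y),-np.cos(Y)]])
t=np.array([.47806,.34274])+M@[.0006,0]
bot.move_linear([*t,.084],speed=.02); bot.wait(.1)
f0=bot.read_ft_force()
r=bot.move_linear([*t,.058],speed=.018,until_force=3)
print(r,bot.read_position(),bot.read_ft_force()-f0,bot.read_moment(),bot.read_clock())
```

```text
True [0.4766089  0.34225269 0.06657128] [0.71294456 0.13230997 2.81225393] [0.04246341 0.06219279 0.03669205] 15.6167
```

Run:
```python
from h import *
import pickle
p=bot.read_position()
bot.set_gripper(.65); print(bot.read_ft_force())
bot.move_linear([p[0],p[1],.15],speed=.12); bot.wait(.2)
K,E=cam("wrist");im=bot.camera("wrist")
D=pickle.load(open("d.pkl","rb"));D["set"]=(im,K,E);pickle.dump(D,open("d.pkl","wb"))
print(bot.read_position(),bot.read_clock())
cv2.imwrite("pics/set.png",cv2.resize(im[150:250,260:390],(780,600),interpolation=2)[...,::-1])
```

```text
[-0.20054844 -0.60100361 -0.49216569]
[0.47618662 0.34198723 0.14918347] 17.0583
```

View pics/set.png

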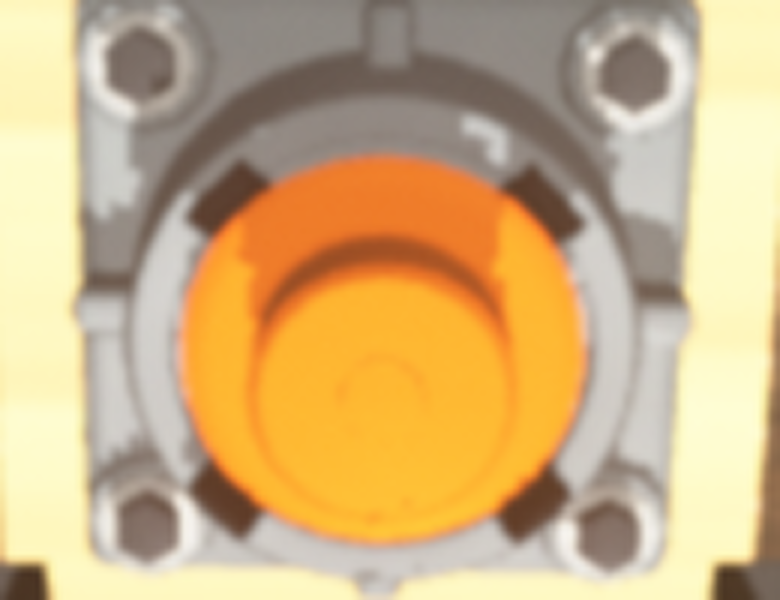

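The cover sits level and centred on all four hooks (image circle at px ~(324,208)). Next is the driver: I'll centre it along both axes with two light grips, then hold it.

Run:
```python
from fit import *
Y=np.radians(187.5);M=np.array([[np.cos(Y),np.sin(Y)],[np.sin(Y),-np.cos(Y)]])
P=lambda a:(np.array(a)+.5)/6-.5+np.array([260,150])
zs=.0565;n="set"
c,e=fit([(n,.027,.007,P([(183,345),(586,345),(385,155),(378,544)]))],[.477,.343,0],zs);print("cover rim",c.round(4),e)
r,e=fit([(n,.035,.003,P([(132,330),(634,330),(385,93)]))],[.477,.343,0],zs);print("bearing rim",r.round(4),e)
print("dome",onz(*D[n][1:],P((384,397)),zs+.025).round(4))
g=np.array([.4373,.0908])
bot.move_linear([.476,.342,.2],speed=.25)
bot.move_pose([*g,.17],down(Y-np.pi/2)); bot.move_linear([*g,.047],speed=.15)
bot.set_gripper(0,grasp_force=20); print(bot.read_gripper_width()*85,bot.read_position().round(4),bot.read_ft_force().round(1))
bot.set_gripper(.7)
bot.move_linear([*g,.112],speed=.15)
q=bot.solve_ik([*g,.112],down(Y));print(q, bot.read_joint_positions()); bot.goto_joints(q)
bot.move_linear([*g,.047],speed=.12)
bot.set_gripper(0,grasp_force=20); bot.set_gripper(0,grasp_force=90)
print(bot.read_gripper_width()*85,bot.read_position().round(4),bot.read_ft_force().round(1),bot.read_clock())
```

```text
cover rim [0.4762 0.3431 0.    ] 0.10988958216433253
bearing rim [0.4767 0.343  0.    ] 0.8761432443247508
dome [0.4761 0.343  0.0815]
27.125442859287407 [0.4379 0.0908 0.0477] [-0.7 -0.2  4.6]
[ 0.03918292  0.2665161  -0.6221491   0.68213113  0.         -0.09171678] [ 3.92033363e-02  2.66656202e-01 -6.23025456e-01  6.81061730e-01
 -1.57552217e-05  1.47908238e+00]
26.33849052445153 [0.438  0.0907 0.0479] [-1.1 -0.9  9.1] 23.45
```

Run:
```python
from h import *
import pickle
Y=np.radians(187.5)
g=bot.read_position()
bot.move_linear([g[0],g[1],.20],speed=.2)
t=np.array([.4763,.3424])
bot.move_pose([*t,.20],down(Y)); bot.move_linear([*t,.137],speed=.1); bot.wait(.3)
K,E=cam("wrist");im=bot.camera("wrist");p=bot.read_position()
D=pickle.load(open("d.pkl","rb"));D["drv"]=(im,K,E,p);pickle.dump(D,open("d.pkl","wb"))
print(p,bot.read_ft_force(),bot.read_moment(),bot.read_clock())
cv2.imwrite("pics/drv.png",cv2.resize(im[120:320,190:455],(795,600),interpolation=2)[...,::-1])
```

```text
[0.47647254 0.34258973 0.13740555] [-0.12185098  0.14412549 -1.90290606] [ 0.05033465  0.04750942 -0.01068751] 26.5
```

View pics/drv.png

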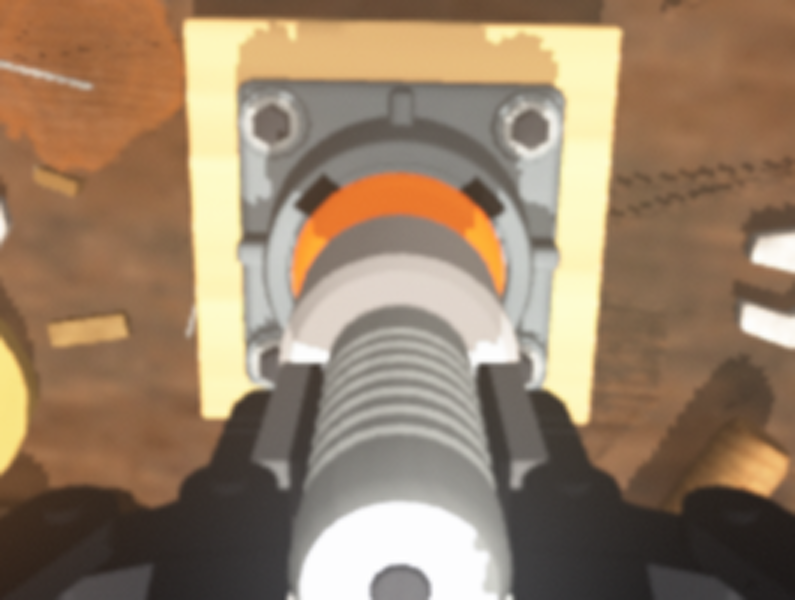

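Run:
```python
from fit import *
im,K,E,p=D["drv"];D["drv"]=(im,K,E)
Y=np.radians(187.5);M=np.array([[np.cos(Y),np.sin(Y)],[np.sin(Y),-np.cos(Y)]])
T=lambda q:(M.T@(q[:2]-p[:2])*1e3).round(2)
P=lambda a:(np.array(a)+.5)/3-.5+np.array([190,120])
zs=.0565;zf=p[2]-.0479
print("cover",T(onz(K,E,P((400,172)),zs+.007))-[27,0],fit([("drv",.027,.007,P([(293,270),(506,270),(400,172)]))],[*p[:2],0],zs)[1])
print("mid y cover",T(onz(K,E,P((399.5,270)),zs+.007)))
print("bearing top edge, sides", T(onz(K,E,P((400,139)),zs+.003))-[35,0],T(onz(K,E,P((262,260)),zs+.003)),T(onz(K,E,P((536,260)),zs+.003)))
print("foot far edge",T(onz(K,E,P((400,215)),zf))-[23,0])
print("cup shoulder far/left/right",T(onz(K,E,P((400,255)),zf+.034))-[23,0],T(onz(K,E,P((280,360)),zf+.034)),T(onz(K,E,P((519,360)),zf+.034)))
print("handle top",T(onz(K,E,P((401,583)),zf+.098)))
```

```text
cover [0.36 0.72] 0.10956341787604282
mid y cover [2.08 0.61]
bearing top edge, sides [-0.11  0.73] [  3.53 -34.83] [ 3.54 35.83]
foot far edge [-0.14  0.67]
cup shoulder far/left/right [0.72 0.6 ] [  3.02 -22.07] [ 3.02 23.12]
handle top [1.3  0.61]
```

Run:
```python
from h import *
bot.move_linear([.4757,.3423,.134],speed=.02); bot.wait(.1)
f0=bot.read_ft_force()
r=bot.move_linear([.4757,.3423,.106],speed=.02,until_force=3)
print(r,bot.read_position(),f0,bot.read_ft_force()-f0,bot.read_moment(),bot.read_clock())
```

```text
True [0.47567354 0.34225343 0.11090394] [ 1.32211136  0.21999108 -3.18515574] [-1.09523874  0.6394305   5.72436273] [ 0.13457837 -0.23138558 -0.0352053 ] 27.9417
```

```bash
cat > press.py <<'E'
from h import *
def press(step,n,fstop,zmin=.100,b=-2.0):
    z=float(open("z.txt").read()); pk=0
    for i in range(n):
        z-=step; bot.move_linear([.4757,.3423,z],speed=.004,until_force=12); bot.wait(.05)
        f=bot.read_ft_force(); F=f[2]-b; p=bot.read_position(); open("z.txt","w").write(str(z))
        print(round(z,5),p.round(4),f.round(1),round(F,1),bot.read_moment().round(2),round(bot.read_clock(),2))
        pk=max(pk,F)
        if F>fstop or (pk>9 and F<pk-4) or z<zmin: break
E
echo .1109 > z.txt; python3 -c "
from press import *
press(.0003,12,20)"
```

```text
0.1106 [0.4758 0.3423 0.1108] [ 1.1 -0.1  3.9] 5.9 [ 0.   -0.04  0.01] 28.4
0.1103 [0.4759 0.3424 0.1107] [-0.6  0.3  5.4] 7.4 [-0.06  0.02  0.  ] 28.7
0.11 [0.4759 0.3424 0.1106] [-0.4 -0.1  7.6] 9.6 [-0.1   0.14 -0.01] 29.0
0.1097 [0.476  0.3424 0.1106] [-0.7 -1.   8.5] 10.5 [-0.13  0.31  0.  ] 29.3
0.1094 [0.4761 0.3425 0.1105] [-0.9 -1.  10.3] 12.3 [-0.22  0.33 -0.02] 29.6
0.1091 [0.4761 0.3425 0.1104] [-1.1 -0.9 10.9] 12.9 [-0.32  0.38  0.  ] 29.9
0.1088 [0.4762 0.3425 0.1102] [-1.6 -0.6 11. ] 13.0 [-0.33  0.41 -0.01] 30.2
0.1085 [0.4762 0.3426 0.1101] [-2.6 -1.3 12.5] 14.5 [-0.34  0.46  0.04] 30.5
0.1082 [0.476  0.3425 0.1082] [1.1 0.5 2.9] 4.9 [ 0.22 -0.2   0.02] 30.8
```

```bash
python3 -c "
from press import *
press(.00025,16,17.5)"
```

```text
0.10795 [0.4761 0.3425 0.1082] [1.6 0.3 5.4] 7.4 [ 0.28 -0.19  0.04] 31.1
0.1077 [0.4761 0.3426 0.1082] [ 0.4 -0.   6.6] 8.6 [ 0.19 -0.11 -0.01] 31.4
0.10745 [0.4761 0.3425 0.1082] [-0.4 -0.9  7.9] 9.9 [ 0.15 -0.04 -0.04] 31.7
0.1072 [0.4761 0.3426 0.1082] [-0.4 -0.9  9.7] 11.7 [0.09 0.11 0.04] 32.0
0.10695 [0.4761 0.3425 0.1081] [-0.  -1.  11.8] 13.8 [0.02 0.19 0.02] 32.3
0.1067 [0.4762 0.3426 0.1082] [-2.2 -1.6 12.7] 14.7 [-0.06  0.31 -0.01] 32.6
0.10645 [0.4762 0.3425 0.1081] [-2.2 -2.2 14.3] 16.3 [-0.12  0.37  0.03] 32.9
0.1062 [0.4762 0.3426 0.1081] [-2.7 -2.4 16.7] 18.7 [-0.2   0.51  0.  ] 33.2
```

Run:
```python
from h import *
import pickle
bot.move_linear([.4757,.3423,.109],speed=.01)
print(bot.read_ft_force(),bot.read_position())
bot.move_linear([.4760,.3423,.137],speed=.05); bot.move_linear([.4763,.3424,.137],speed=.02);bot.wait(.2)
K,E=cam("wrist");im=bot.camera("wrist");p=bot.read_position()
D=pickle.load(open("d.pkl","rb"));D["drv2"]=(im,K,E);pickle.dump(D,open("d.pkl","wb"))
print(p,bot.read_ft_force(),bot.read_clock(),"driver foot px check")
zs=.0565
for n in("drv","drv2"):
    im,K,E=D[n][:3]; h=cv2.cvtColor(im,cv2.COLOR_RGB2HSV)
    o=cv2.inRange(h,(3,150,90),(22,255,255)); c=o[150:230,270:380]
    ys,xs=np.where(c>0); print(n,"orange n",len(ys),"x",xs.min()+270,xs.max()+270,"top",ys.min()+150)
    # rows of mask, ascii
    for r in range(172,216,2): print("".join("#" if v else "." if im[r,270+i].max()>75 else "H" for i,v in enumerate(o[r,270:378])))
```

```text
[ 1.99033398  0.22316192 -1.59094507] [0.47551826 0.34204012 0.10833269]
[0.47622281 0.34237158 0.13687633] [ 0.08048406 -0.26327632 -1.65338107] 34.8417 driver foot px check
drv orange n 1002 x 288 357 top 178
............................................................................................................
............................................................................................................
............................................................................................................
..............................................#############.................................................
...........................HH..........###########################..........................................
.........................HHHHHH....###################################......HHHHH...........................
.......................HHHHHH.##############################################.HHHHH..........................
......................HHHHH.##################################################.HHHH.........................
.................
[... 3242 characters left out ...]
................########......................
....................######......................................................#######.....................
...................######........................................................######.....................
...................####............................................................####.....................
...................###.............................................................####.....................
...................###..............................................................####....................
....................#................................................................##.....................
```

Run:
```python
from h import *
import pickle
Y=np.radians(187.5)
bot.move_linear([.4763,.3424,.175],speed=.15)
bot.move_linear([.51,.275,.175],speed=.15);bot.wait(.2)
K,E=cam("wrist");im=bot.camera("wrist")
D=pickle.load(open("d.pkl","rb"));D["side"]=(im,K,E);pickle.dump(D,open("d.pkl","wb"))
c=proj(K,E,[.4762,.343,.06]);print(c,bot.read_clock())
u,v=np.int32(c)
h=cv2.cvtColor(im,cv2.COLOR_RGB2HSV);o=cv2.inRange(h,(3,150,90),(25,255,255))
for r in range(v-42,v+42,1): print("".join("#" if o[r,i] else "." if im[r,i].max()>75 else "H" for i in range(u-45,u+45)))
```

```text
[403.3620223  172.15929898] 36.1417
..........................................................................................
..........................................................................................
..........................................................................................
..........................................................................................
..........................................................................................
..........................................................................................
..........................................................................................
..........................................................................................
..........................................................................................
..........................................................................................
..........................................................................................
.........................................#############.........
[... 5879 characters left out ...]
...............................................................
..........................................................................................
..........................................................................................
..........................................................................................
..........................................................................................
..........................................................................................
..........................................................................................
..........................................................................................
```

Run:
```python
from fit import *
from scipy.ndimage import median_filter
zs=.0565
for n,zr in(("set",zs+.007),("side",zs+.003)):
    im,K,E=D[n]; h=cv2.cvtColor(cv2.resize(im,None,fx=4,fy=4,interpolation=2),cv2.COLOR_RGB2HSV)
    o=cv2.inRange(h,(3,150,130),(25,255,255)); k,l,st,ce=cv2.connectedComponentsWithStats(o); i=1+np.argmax(st[1:,4]*(st[1:,4]<90000)*(abs(ce[1:,0]/4-proj(K,E,[.476,.343,zr])[0])<15))
    o=(l==i)
    cm=np.array([.4762,.343]); R=np.zeros(72)
    def prof(cm):
        out=[]
        for a in np.radians(np.arange(0,360,5)):
            rs=np.arange(.018,.031,.0001);uv=np.array([proj(K,E,[cm[0]+r*np.cos(a),cm[1]+r*np.sin(a),zr]) for r in rs])
            m=o[np.int32((uv[:,1]+.5)*4-.5+.5),np.int32((uv[:,0]+.5)*4-.5+.5)]; out.append(rs[m].max() if m.any() else np.nan)
        return np.array(out)
    for _ in range(4):
        r=prof(cm);a=np.radians(np.arange(0,360,5));g=r>np.nanmedian(r)-.001
        A=np.c_[np.cos(a),np.sin(a),np.ones(72)][g];s=np.linalg.lstsq(A,r[g],rcond=None)[0];cm=cm+s[:2]
    print(n,cm.round(4),s[2]*1e3); print(" ".join(f"{int(d)}:{x*1e3:.1f}" for d,x in zip(range(0,360,5),r)))
```

```text
set [0.4762 0.3428] 26.9680555555555
0:26.7 5:26.7 10:26.7 15:26.7 20:26.7 25:26.6 30:26.8 35:26.8 40:26.9 45:27.7 50:27.6 55:27.5 60:27.6 65:27.3 70:27.0 75:27.0 80:26.9 85:27.0 90:26.8 95:26.9 100:26.6 105:26.3 110:26.3 115:26.4 120:26.3 125:26.8 130:27.1 135:27.9 140:27.9 145:27.8 150:27.8 155:26.8 160:26.6 165:26.8 170:26.8 175:26.8 180:26.8 185:26.8 190:26.8 195:26.8 200:26.8 205:26.6 210:26.8 215:26.8 220:27.3 225:27.5 230:27.4 235:27.6 240:27.7 245:26.8 250:26.9 255:26.8 260:26.8 265:26.5 270:26.5 275:26.4 280:26.3 285:26.7 290:26.6 295:26.7 300:27.1 305:27.2 310:27.5 315:28.0 320:27.8 325:27.6 330:27.8 335:26.7 340:26.6 345:26.5 350:26.6 355:26.7
side [0.4758 0.3426] 26.623438064362894
0:26.7 5:26.5 10:26.7 15:26.7 20:26.8 25:26.8 30:26.9 35:26.7 40:26.7 45:26.6 50:26.4 55:26.7 60:26.9 65:26.6 70:26.9 75:26.5 80:26.4 85:26.7 90:26.9 95:26.9 100:26.6 105:26.4 110:26.3 115:26.5 120:26.4 125:26.5 130:26.9 135:25.8 140:26.0 145:25.9 150:26.6 155:26.9 160:26.8 165:26.8 170:26.9 175:26.9 180:26.7 185:26.9 190:26.9 195:26.9 200:26.9 205:26.7 210:26.8 215:26.7 220:26.9 225:25.4 230:25.3 235:25.5 240:25.7 245:26.7 250:26.5 255:26.7 260:26.7 265:26.6 270:26.5 275:26.7 280:26.6 285:26.4 290:26.5 295:26.6 300:26.8 305:26.8 310:27.0 315:26.5 320:26.2 325:26.2 330:26.4 335:26.7 340:26.6 345:26.6 350:26.8 355:26.6
```

Run:
```python
from h import *
import pickle
Y=np.radians(187.5)
bot.move_pose([.438,.0907,.11],down(Y)); bot.wait(.1)
r=bot.move_linear([.438,.0907,.044],speed=.05,until_force=3); print(r,bot.read_position(),bot.read_ft_force())
bot.set_gripper(.6); 
bot.move_linear([.438,.0907,.19],speed=.2)
K,E=cam("wrist");im=bot.camera("wrist"); print(bot.search_frame("wrist","driver")[:1],proj(K,E,[.438,.0907,.098]),proj(K,E,[.438,.0907,.0]))
bot.move_pose([.56,.375,.16],down(Y));bot.wait(.2)
K,E=cam("wrist");im=bot.camera("wrist")
D=pickle.load(open("d.pkl","rb"));D["side"]=(im,K,E);pickle.dump(D,open("d.pkl","wb"))
print(proj(K,E,[.476,.343,.06]),bot.read_clock())
from fit import *
D["side"]=(im,K,E);zr=.0595
h=cv2.cvtColor(cv2.resize(im,None,fx=4,fy=4,interpolation=2),cv2.COLOR_RGB2HSV)
o=cv2.inRange(h,(3,150,130),(25,255,255));k,l,st,ce=cv2.connectedComponentsWithStats(o);c=proj(K,E,[.476,.343,zr])
i=1+np.argmin(np.hypot(*(ce[1:]/4-c).T)+1e3*(st[1:,4]<2000));o=l==i;print(ce[i]/4,st[i]/4)
cm=np.array([.4760,.3428]);a=np.radians(np.arange(0,360,5))
for _ in range(4):
    rr=[]
    for t in a:
        rs=np.arange(.018,.031,.0001);uv=np.array([proj(K,E,[cm[0]+q*np.cos(t),cm[1]+q*np.sin(t),zr]) for q in rs]);uv=np.int32((uv+.5)*4)
        m=o[np.clip(uv[:,1],0,1599),uv[:,0]];rr.append(rs[m].max() if m.any() else np.nan)
    rr=np.array(rr);g=rr>np.nanmedian(rr)-.001
    s=np.linalg.lstsq(np.c_[np.cos(a),np.sin(a),np.ones(72)][g],rr[g],rcond=None)[0];cm=cm+s[:2]
print(cm,s[2]);print(" ".join(f"{d}:{x*1e3:.1f}" for d,x in zip(range(0,360,5),rr)))
```

```text
True [0.43764734 0.09060056 0.04791498] [-1.3979176  -0.18590145  5.3547479 ]
[{'bbox': [299.4, 162.6, 43.9, 58.4], 'confidence': 0.79}] [321.96490988 207.39072481] [322.08806238 182.78450414]
[296.57427633  93.13303642] 40.9833
[296.75099547  92.35649106] [  262.5     55.5     68.75    73.75 15821.75]
[0.47598039 0.3428071 ] 0.026470091009495083
0:26.6 5:26.2 10:26.6 15:26.8 20:26.5 25:26.7 30:26.5 35:26.8 40:26.6 45:26.1 50:25.9 55:25.9 60:26.5 65:26.8 70:26.8 75:26.6 80:26.5 85:26.5 90:26.5 95:26.5 100:26.5 105:26.4 110:26.5 115:26.5 120:26.3 125:26.5 130:26.8 135:25.8 140:25.8 145:25.7 150:25.7 155:26.8 160:26.8 165:26.8 170:26.7 175:26.8 180:26.8 185:26.7 190:26.7 195:26.8 200:26.7 205:26.8 210:26.8 215:26.9 220:26.8 225:25.5 230:25.3 235:25.3 240:25.6 245:26.7 250:26.2 255:26.3 260:26.4 265:26.5 270:26.5 275:26.4 280:26.3 285:26.3 290:26.4 295:26.4 300:26.7 305:26.8 310:26.8 315:26.3 320:26.1 325:26.2 330:26.3 335:26.3 340:26.4 345:26.7 350:26.9 355:26.6
```

The rim shows a notch at all four hooks, so all four are over it. The driver is standing upright back at its starting spot, so I'm handing the job in.

```bash
python3 -c "
from cell import bot
bot.wait(.2);print(bot.close_job(),bot.read_clock())"
```

```text
the job is handed in; nothing more can be done
the job is handed in; nothing more can be done
```

The cover is pressed home: the wrist camera shows all four hooks over its rim, and the peak press reading was about 19 N. The driver stands upright on the bench clear of the bearing, the spanner and tape were not touched, and the job was handed in at about 41 s.

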